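Index the key carriage under the gauge bridge

ROBOT

A 6-joint arm with a two-finger parallel gripper is mounted at the origin on a cart in front of the work surface, level with it; the furniture and walls round the work are solid. World frame = base frame: x ahead of the robot, y to its left, z up, the work surface at z = 0. Lengths are in mm, angles in rad, forces in N, time in s.
With the tool pointing down it reaches from about 350 to 950 mm from the base axis. Payload 17.4 kg.
Tool frame: the origin (TCP) lies on the mounting face of the last link; the fingertips stand finger_overhang ahead of it and the grasp point (between the pads) lies 167 mm ahead of it (finger_overhang is the distance from the TCP to the fingertips, in mm); z points along the fingers, y is the line along which they close (so a half turn about z gives the same grasp; the last joint's range is limited). The gripper opens to 93 mm and grips with 3 to 60 N. Pads are 15 mm wide; open, the fingers measure 128 mm over their backs; the gripper's body (75 mm by 188 mm) begins 65 mm behind the grasp point.
Start: joints at [1.222, 0.116, 1.442, -0, 1.584, -0.038], TCP at [206.437, 642.665, 404.746] pointing down, gripper open.
Joint ranges: [-2.83, 2.83], [-0.83, 2.19], [0.07, 2.5], [-1.14, 4.28], [0.01, 3], [-2.97, 2.97]. Speed limits (rad/s): [1.89, 1.89, 2.22, 3.14, 3.14, 3.14].

INTERFACE

Orientations are given as a unit quaternion [x, y, z, w].
In Python, from plant import * gives the robot as it stands. The module is installed in compiled form; this text tells all that it offers. Calls block until the motion is done:
- move_ptp(position, orientation): joint-space move of the TCP to a pose.
- line_to(position, attitude=None, max_speed=150, contact_N=None): straight line of the TCP; attitude=None keeps the orientation; max_speed is the mean speed in mm/s. With contact_N (N) it stops when the force on the tool has changed by that much, and returns True; else False.
- move_j(angles): joint-space move.
- set_gripper(opening, squeeze=None): finger opening in mm; squeeze is the grip in N (None keeps the last); returns when the fingers have stopped.
- sleep(seconds).
- solve_ik(position, orientation): joint angles nearest the present ones, or None.
- get_obs(): the state.
- capture(name): name is "side" or "top"; returns a dict with "pixels" (480x640x3 uint8, blue, green, red), "K" (3x3 intrinsics, pixels), "position" and "rotation" of the camera in the world. Camera axes: x right, y down, z forward; pixel columns grow to the right and rows downward; lengths in mm; the calibration is good to about 2 mm. A picture is of the moment at which its call begins. There is no depth.
A pose or a line that the arm cannot do raises IKError and nothing moves.
- sign_off(): hands the job in; it is judged then, once.
The state is a dict: "time_s": time; "joint_positions": joint angles; "joint_vel": joint speeds; "effort": joint torques, N m; "tool_pos": TCP position; "orientation": TCP orientation; "wrist_force": force on the tool from outside, world axes, zero at the start; "moment": the same for the moment, N m; "width": finger opening in mm; "grasp_force": force on a finger pad.
Only numpy, scipy, OpenCV 4.12 (cv2) and the standard library are available. Lean on these libraries where they do the work, as an engineer would, in place of code of your own. Each camera call takes 0.05 s, during which the arm holds its last target. There are 200 camera calls.

TASK

A key is clamped on the little carriage of the gauging rail. Take the carriage by its upright post and slide it along the rail, under the gauge bridge, until you feel the spring ball click into the notch in the carriage's side; do not run on past the notch. Finish still gripping the post firmly, holding the carriage still in the notch, and leave the lock cylinder, the padlock and the screwdriver where they lie.

Things in the scene. Friction and masses are not known exactly. Their poses are not given: they have to be found in the camera images.
- rail: Fixed grey base plate 340 x 110 x 10 mm with a steel bar 20 mm wide along its middle, bar's top 24 mm above the worktop. Origin: centre of the plate's underside, on the worktop. x axis: along the bar, the way the carriage has to go (roughly from the robot's left to its right); y: across, away from the robot; z up.
- grip_post: Upright black round post, 24 mm diameter, 56 mm tall, the carriage's handle near its rear end. Origin: centre of its foot, 38 mm above the worktop; axes parallel to the rail's. A 28 mm collar covers its lowest 9 mm. Grip it from above, from any side, with the pads about 34 mm above the foot. The key clamp begins 41 mm ahead of its axis and is 12 mm high.
- carriage (a joint): Travel of the carriage along the rail's +x in m: 0 at the rear end, 0.135 at the far stop. The carriage is aluminium, 150 x 50 mm, top 38 mm above the worktop, about 0.4 to 0.7 kg, a key clamped on its front half; it cannot turn or lift, slides with about 1 N and stays where it is left.
- notch (a point): Middle of the 12 mm wide notch in the carriage's robot-side flank, at the face of the flank, 26 mm above the worktop; 83 mm ahead (rail +x) of the post's axis, 50 mm behind the tip of the nose, whose last 11 mm are bevelled. Axes parallel to the rail's.
- bridge: Fixed dark steel portal over the rail, 34 mm long (feet 58 mm), 98 mm across, with a flat dial on top, 91 mm high; carriage and key pass freely below, the post stops 83 mm short of it. Origin: on the worktop at its middle, axes parallel to the rail's. The spring ball is in its robot-side leg at x = 0: the ball is in the notch when the notch is at x = 0 in this frame. Its place on the rail varies.
- ball (a point): Centre of the 16 mm steel ball of the spring plunger, 26 mm above the worktop; it moves only across the rail.
- plunger (a joint): How far the ball is pushed back into the leg, in m: 0 out (free, or seated in the notch), about 0.0027 on the flat flank. Spring 6 N plus 1 N per mm. Along the rail: the nose bevel resists with 4 to 7 N, the flat flank then drags with 1 to 2 N for 30 mm; within 5 mm of the notch's middle the ball falls in and pulls the carriage on; to force it out beyond takes 7 to 11 N.
- lock_cylinder: Bystander: brass-coloured lock cylinder, 35 x 61 x 21 mm, loose beside the rail; origin under its centre.
- padlock: Bystander: black padlock lying flat, 74 x 50 x 18 mm, loose beside the rail; origin under its centre.
- screwdriver: Bystander: screwdriver 210 mm long with red handle, 30 mm thick, loose on the far side of the rail; origin under its centre.

How it is judged (in metres and radians):
On the way:
1. the carriage, gripped by its post, has pushed the ball back and slides under the bridge (value of joint plunger above 0.0015 m and x of notch in the frame of bridge below -0.008 m and contact force between the fingers and grip_post above 15 N), for 0.1 s.
At the end, for the whole second after the job is handed in: The ball is in the notch (notch within 2.5 mm of the bridge's middle along the rail), the carriage is still (under 5 mm/s) and the fingers still grip the post (pads' pressure together over 15 N) (x of notch in the frame of bridge between -0.0025 and 0.0025 m and velocity of joint carriage between -0.005 and 0.005 m/s and contact force between the fingers and grip_post above 15 N); the arm keeps its last pose, push and grip.
It fails at once if the carriage is run past the notch (more than 8 mm) (x of notch in the frame of bridge above 0.008 m).
It fails at once if a bystander is shifted by more than 30 mm (distance of any of lock_cylinder, padlock, screwdriver from where it was at the start of the episode above 0.03 m).
It also fails if it takes over 42 s, if anything falls off the work surface, if the arm or the gripper's body presses on something with over 40 N, if the wrist force passes 120 N, or if a joint passes its speed limit or range.

## Working session

There is one attempt and no reset: what is moved stays moved. The work goes in short steps, each a Python script; the robot and the scene stay as the last script left them, time stands still between calls to the robot, and variables do not carry over. Pictures are saved under pics/ and viewed, at most 10 in all, crops included, and the job is handed in when it is done.

```bash
mkdir -p pics
python3 - <<'E'
from plant import *
import cv2,pickle
for n in("side","top"):
    c=capture(n); cv2.imwrite(f"pics/{n}0.png",c["pixels"]); pickle.dump(c,open(n+".pkl","wb"))
    print(n,c["K"],c["position"],c["rotation"])
o=get_obs();print({k:o[k] for k in("time_s","tool_pos","orientation","width","wrist_force")})
try: print(finger_overhang)
except Exception as e: print(e)
E
```

```text
side [[625.04057782   0.         320.88773533]
 [  0.         625.04057782 241.26601441]
 [  0.           0.           1.        ]] [ 236.31794776 -451.27996698  686.37344425] [ 0.88603431 -0.2318336   0.10155445 -0.38843671]
top [[535.15284784   0.         315.42816087]
 [  0.         535.15284784 247.36442396]
 [  0.           0.           1.        ]] [432.26919991 165.11568409 895.63850788] [ 0.71535043 -0.69367587  0.06857189 -0.04884097]
{'time_s': 0.1, 'tool_pos': array([206.44780074, 642.67779087, 404.09728312]), 'orientation': array([ 1.54781529e-01,  9.87948597e-01, -4.84508851e-04, -1.17269415e-04]), 'width': 93.11782837425037, 'wrist_force': array([-0.15368334,  0.26714345, -0.28641225])}
186.1
```

View pics/side0.png

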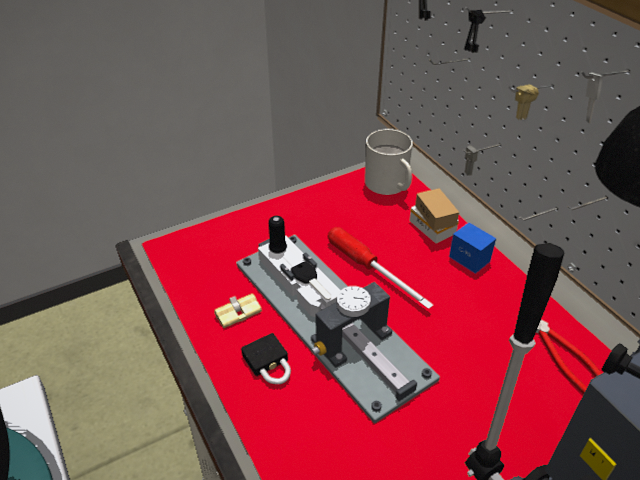

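View pics/top0.png

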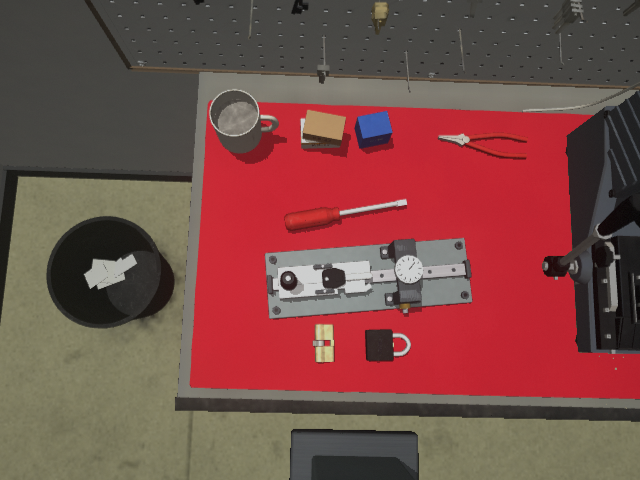

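The side view shows the rail running from the post at about (278,232) to the bridge at about (352,315). In the top view the post cap is at about (289,280), the bridge dial at (408,269), and the plate corners at (266,253), (466,238), (471,301) and (269,318). The bystanders lie clear of the post. I'll zoom in to measure.

Run:
```python
import cv2
a=cv2.imread("pics/top0.png")[230:325,258:478]; cv2.imwrite("pics/topz.png",cv2.resize(a,None,fx=3.6,fy=3.6,interpolation=cv2.INTER_CUBIC))
a=cv2.imread("pics/side0.png")[205:420,230:445]; cv2.imwrite("pics/sidez.png",cv2.resize(a,None,fx=2.7,fy=2.7,interpolation=cv2.INTER_CUBIC))
```

```text
(no output)
```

View pics/topz.png

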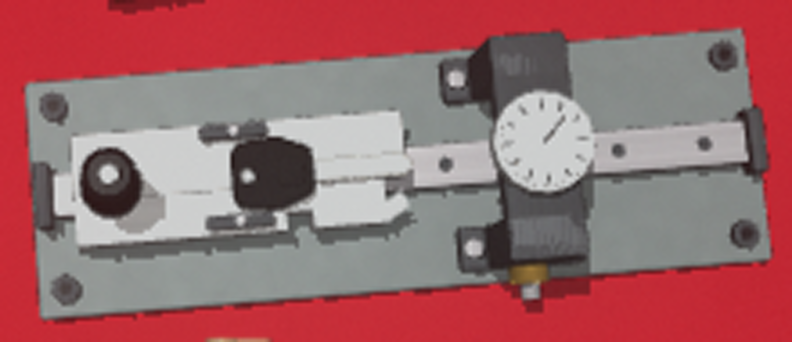

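View pics/sidez.png

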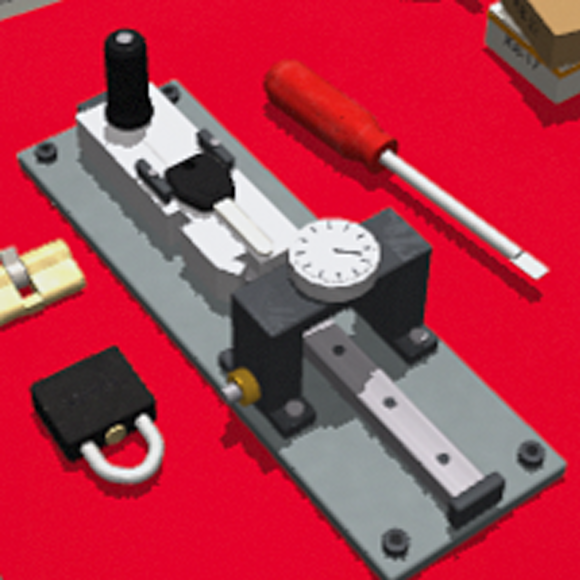

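The crops show the following:
- **Top crop:** plate corners at (26,84), (742,30), (770,260) and (43,318), post cap at (108,174), dial centre at (544,141).
- **Side crop:** plate corners at (18,156), (175,80) and (565,465), post cap at (125,36), dial at (335,252).

Next I'll fit the rail pose, the post travel and the bridge position.

```bash
cat > fit.py <<'E'
import numpy as np,pickle
from scipy.optimize import least_squares
from scipy.spatial.transform import Rotation as R
def proj(c,P):
    q=np.array(c["rotation"]); M=R.from_quat(q).as_matrix() if q.size==4 else q
    v=(np.atleast_2d(P)-c["position"])@M; h=v@c["K"].T
    return h[:,:2]/h[:,2:]
cs={n:pickle.load(open(n+".pkl","rb")) for n in("top","side")}
cr=dict(top=(3.6,258,230),side=(2.7,230,205))
def px(n,u): f,a,b=cr[n]; return (np.array(u)+.5)/f-.5+[a,b]
# tags: plate corner (rx,ry,10), post top, dial
obs=[("top",(26,84),("r",-170,55,10)),("top",(742,30),("r",170,55,10)),("top",(770,260),("r",170,-55,10)),("top",(43,318),("r",-170,-55,10)),
("side",(18,156),("r",-170,-55,10)),("side",(175,80),("r",-170,55,10)),("side",(565,465),("r",170,55,10)),
("top",(108,174),("p",0,0,94)),("side",(125,36),("p",0,0,94)),("top",(544,141),("b",0,0,91)),("side",(335,252),("b",0,0,91)),
("top",(72,138),("p",-17,25,38)),("top",(78,245),("p",-17,-25,38))]
def pt(p,t):
    k,x,y,z=t; x+={"r":0,"p":p[3],"b":p[4]}[k]; c,s=np.cos(p[2]),np.sin(p[2])
    return [p[0]+c*x-s*y,p[1]+s*x+c*y,z]
def res(p,o=obs,each=False):
    return np.concatenate([(proj(cs[n],pt(p,t))[0]-px(n,u)) for n,u,t in o])
if __name__=="__main__":
    for o in(obs,[x for x in obs if x[0]=="top"]):
        s=least_squares(lambda p:res(p,o),[430,60,-1.5,-130,60],x_scale=[100,100,1,100,100])
        print(s.x.round(3)); print(s.fun.reshape(-1,2).round(1).tolist())
        p=s.x; print("post",pt(p,("p",0,0,72)),"slide to notch",p[4]-p[3]-83)
E
python3 fit.py
```

```text
[ 532.549   52.12    -1.464 -133.001   52.446]
[[-0.2, -0.1], [1.2, 0.4], [1.6, 1.3], [-0.7, 1.0], [-0.5, -2.2], [0.6, -1.5], [1.8, -1.3], [0.4, 0.5], [0.1, 0.3], [1.0, 0.8], [0.1, -1.3], [-0.5, -0.4], [-0.1, 0.9]]
post [np.float64(518.4373896671223), np.float64(184.36973602903427), 72] slide to notch 102.44716811258093
[ 533.572   52.89    -1.461 -132.236   51.769]
[[-0.7, -0.4], [0.6, -0.5], [1.2, 0.3], [-1.0, 0.7], [0.5, 0.0], [0.0, 0.0], [-0.5, -0.8], [0.0, 0.5]]
post [np.float64(519.117173315636), np.float64(184.33272363461768), 72] slide to notch 101.00509801445733
```

```bash
cat > h.py <<'E'
from plant import *
import numpy as np
yaw=-1.463; U=np.array([np.cos(yaw),np.sin(yaw),0]); V=np.array([-U[1],U[0],0])
P0=np.array([518.8,184.35,239.]); a=(np.arctan2(V[1],V[0])+np.pi/2)/2
Q=[np.cos(a),np.sin(a),0,0]
def st(tag=""):
    o=get_obs(); f=np.array(o["wrist_force"]); d=np.array(o["tool_pos"])-P0
    print(tag,"t%.1f"%o["time_s"],"s%.2f y%.2f z%.2f"%(d@U,d@V,d[2]),"Fu%.1f Fv%.1f Fz%.1f"%(f@U,f@V,f[2]),"w%.1f g%.1f"%(o["width"],o["grasp_force"]))
    return f@U
E
python3 - <<'E'
from h import *
print(solve_ik(P0,Q))
move_ptp(P0+[0,0,110],Q); st("above")
print(line_to(P0,max_speed=80,contact_N=10)); st("down")
import cv2; cv2.imwrite("pics/side1.png",capture("side")["pixels"][180:420,200:520])
set_gripper(20,45); st("closed"); sleep(.3); st("closed")
E
```

```text
[ 2.95092076e-01 -5.93102718e-02  1.89547703e+00 -4.44089210e-16
  1.30542590e+00  1.87295749e-01]
above t2.1 s-0.69 y-0.03 z110.10 Fu-0.0 Fv-0.7 Fz0.5 w93.0 g0.0
False
down t3.6 s-0.02 y0.12 z0.52 Fu-0.6 Fv-0.4 Fz1.1 w92.8 g0.0
closed t4.8 s-0.05 y-0.50 z-0.11 Fu1.7 Fv-10.2 Fz6.2 w23.2 g45.0
closed t5.1 s-0.06 y-0.51 z-0.07 Fu-0.1 Fv-9.3 Fz5.5 w23.2 g45.0
```

View pics/side1.png

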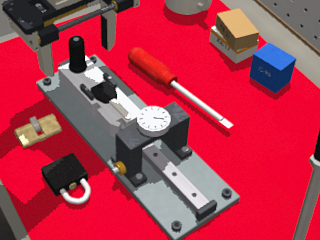

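The post is gripped (width 23.2 mm, 45 N). The view shows the gripper over the post and the bystanders untouched. I'll trim out the side force, then slide with force monitoring.

```bash
sed -i 's/^P0=.*239.\])/P0=np.array([518.8,184.35,239.])/' h.py
cat >> h.py <<'E'
dV=-0.6
def go(s,v): line_to(P0+s*U+dV*V,max_speed=v)
E
python3 - <<'E'
from h import *
go(0,20); st("trim")
go(38,60); st()
for s in range(44,93,6): go(s,40); st()
E
```

```text
trim t5.3 s-0.03 y-0.81 z-0.08 Fu-1.0 Fv-6.3 Fz3.0 w23.2 g45.0
 t6.1 s38.20 y-0.77 z-0.08 Fu0.5 Fv-5.2 Fz3.0 w23.3 g45.0
 t6.4 s44.20 y-0.77 z-0.08 Fu0.3 Fv-5.2 Fz3.5 w23.3 g45.0
 t6.7 s50.19 y-0.77 z-0.09 Fu0.3 Fv-5.5 Fz2.9 w23.1 g45.0
 t7.0 s56.20 y-0.76 z-0.08 Fu-0.2 Fv-6.1 Fz3.4 w23.6 g45.0
 t7.3 s62.24 y-0.76 z-0.10 Fu0.9 Fv-5.5 Fz3.4 w23.4 g45.0
 t7.6 s68.42 y-0.74 z-0.09 Fu1.1 Fv-5.9 Fz2.4 w23.1 g45.0
 t7.9 s74.32 y-0.74 z-0.07 Fu4.0 Fv-5.4 Fz2.5 w22.8 g45.0
 t8.2 s80.38 y-0.73 z-0.08 Fu4.6 Fv-5.2 Fz2.8 w23.1 g45.0
 t8.5 s86.32 y-0.73 z-0.08 Fu2.8 Fv-5.1 Fz2.6 w23.0 g45.0
 t8.8 s92.30 y-0.73 z-0.10 Fu4.8 Fv-5.3 Fz2.0 w23.4 g45.0
```

Run:
```python
from h import *
import cv2,pickle
st(); sleep(.2); st()
for n in("side","top"):
    c=capture(n);pickle.dump(c,open(n+"2.pkl","wb"))
    a=c["pixels"][205:420,230:445] if n=="side" else c["pixels"][230:325,258:478]
    f=2.7 if n=="side" else 2.6
    cv2.imwrite(f"pics/{n}2.png",cv2.resize(a,None,fx=f,fy=f,interpolation=cv2.INTER_CUBIC))
a=cv2.imread("pics/side2.png");b=cv2.imread("pics/top2.png")
b=cv2.copyMakeBorder(b[:,:],0,max(0,a.shape[0]-b.shape[0]),0,0,cv2.BORDER_CONSTANT)
cv2.imwrite("pics/side2.png",a)
```

```text
t8.8 s92.30 y-0.73 z-0.10 Fu4.8 Fv-5.3 Fz2.0 w23.4 g45.0
 t9.0 s92.28 y-0.73 z-0.10 Fu3.7 Fv-4.9 Fz2.6 w23.3 g45.0
```

View pics/side2.png

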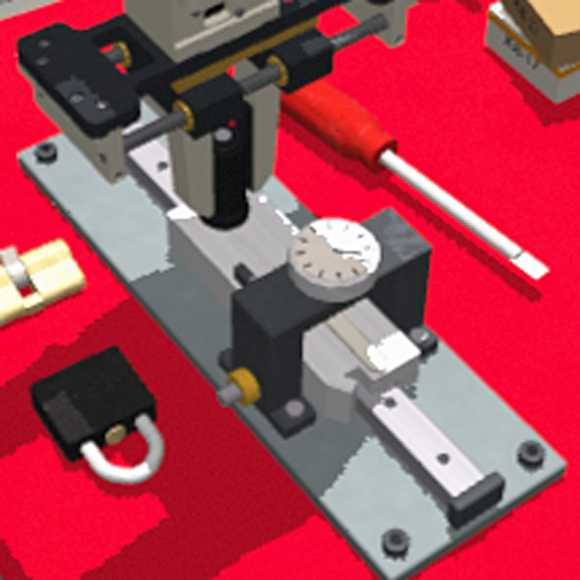

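The side view shows the nose well through the bridge at about (390,370), the post upright between the pads at (228,150), and the bystanders in place. The residual +4 N is friction left from overshoot. I'll go on in small slow steps and look for the detent's pull and its reversal.

Run:
```python
from h import *
import numpy as np
pk=0
for s in np.arange(93,104.1,1.):
    go(s,8); sleep(.1); f=st("c%.1f"%s); pk=max(pk,f)
    if pk>6 and f<1.5: break
```

```text
c93.0 t9.5 s92.89 y-0.73 z-0.10 Fu-2.4 Fv-4.2 Fz2.6 w23.1 g45.0
c94.0 t9.9 s93.87 y-0.73 z-0.08 Fu-1.7 Fv-5.4 Fz2.7 w23.7 g45.0
c95.0 t10.2 s94.91 y-0.73 z-0.05 Fu-0.9 Fv-4.9 Fz2.2 w23.4 g45.0
c96.0 t10.6 s96.01 y-0.73 z-0.09 Fu0.4 Fv-4.3 Fz1.9 w23.2 g45.0
c97.0 t11.0 s97.14 y-0.72 z-0.06 Fu2.8 Fv-5.5 Fz2.7 w23.3 g45.0
c98.0 t11.4 s98.03 y-0.72 z-0.06 Fu1.2 Fv-5.5 Fz1.7 w23.0 g45.0
c99.0 t11.7 s99.21 y-0.72 z-0.08 Fu4.2 Fv-5.3 Fz2.0 w23.5 g45.0
c100.0 t12.1 s100.23 y-0.75 z-0.10 Fu3.5 Fv-5.8 Fz2.6 w23.1 g45.0
c101.0 t12.5 s101.10 y-0.74 z-0.09 Fu1.6 Fv-6.1 Fz1.6 w23.5 g45.0
c102.0 t12.9 s102.04 y-0.73 z-0.07 Fu1.3 Fv-5.5 Fz2.4 w23.0 g45.0
c103.0 t13.2 s102.91 y-0.74 z-0.07 Fu-0.7 Fv-5.2 Fz3.3 w23.4 g45.0
c104.0 t13.6 s103.71 y-0.74 z-0.08 Fu-4.2 Fv-6.2 Fz2.6 w22.8 g45.0
```

Run:
```python
from h import *
import numpy as np
for s in np.arange(103,99.4,-.5): go(s,8); sleep(.1); st("c%.1f"%s)
```

```text
c103.0 t14.0 s102.83 y-0.74 z-0.07 Fu-1.5 Fv-4.5 Fz2.4 w23.1 g45.0
c102.5 t14.3 s102.43 y-0.74 z-0.08 Fu-0.2 Fv-5.0 Fz2.4 w23.1 g45.0
c102.0 t14.7 s101.97 y-0.73 z-0.07 Fu1.3 Fv-5.0 Fz3.3 w23.5 g45.0
c101.5 t15.0 s101.48 y-0.72 z-0.06 Fu0.5 Fv-4.8 Fz2.4 w23.3 g45.0
c101.0 t15.4 s101.02 y-0.75 z-0.09 Fu0.7 Fv-5.4 Fz3.2 w23.5 g45.0
c100.5 t15.7 s100.61 y-0.72 z-0.07 Fu1.9 Fv-5.6 Fz3.2 w23.3 g45.0
c100.0 t16.1 s100.22 y-0.74 z-0.07 Fu3.9 Fv-4.7 Fz1.8 w23.3 g45.0
c99.5 t16.4 s99.80 y-0.73 z-0.10 Fu4.7 Fv-5.9 Fz2.2 w23.5 g45.0
```

The notch's restoring force is about −3 N near 103.4 and +3 N near 100.3, which puts the centre at about 101.9. That agrees with the camera's 101 to 102.4. I'll settle there and hand in.

Run:
```python
from h import *
go(101.9,8); sleep(.6); st(); sleep(.3); st()
print(sign_off())
```

```text
t17.5 s101.91 y-0.73 z-0.08 Fu-0.2 Fv-5.1 Fz1.9 w23.3 g45.0
 t17.8 s101.91 y-0.73 z-0.09 Fu0.7 Fv-5.0 Fz3.0 w23.3 g45.0
the job is handed in; nothing more can be done
None
```

I handed the job in at about 18 s with the carriage held still at the middle of the notch by force readings (near 0 N along the rail) and the post gripped at 45 N; the last picture, before the final 10 mm of travel, showed the bystanders in place, and no verdict came back.

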